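# Lock the tilt head of a display mount

## Task

Get the display mount ready for its screen: swing the drooping mounting plate back upright, so that the flat on its shaft faces the setscrew in the hub, then tighten that setscrew with the largest of the T-handle hex keys until it is snug at about 0.5 N m, without forcing it. Put the key back into its stand, fully home and upright, let go, and leave the other things on the desk as they are.

Things in the scene. Friction and masses are not known exactly. Their poses are not given: they have to be found in the camera images.
- mount: Fixed display mount, bolted to the desk: foot 200 x 180 x 10 mm, column, grey hub block 44 (x) x 50 (y) mm with its top 131 mm above the desk. Origin: on the desk under the hub's centre; z up, -x towards the mounting plate. The setscrew (20 mm grub screw) stands upright in a 21 mm bore in the hub's top.
- tilt_head: Tilting head: 26 mm steel shaft along y through the hub, two ears and a square aluminium plate 100 x 100 x 8 mm, its middle 60 mm to -x of the shaft. Origin on the shaft axis, 100 mm above the desk. Turns about y only, stiffly (about 0.4 N m), stays where left; starts 0.14 to 0.32 rad drooped, upper edge leaning to -x. Its z axis is vertical when the plate is upright.
- plate_top (a point): Middle of the plate's upper edge (8 mm thick, 100 mm long along y), 60 mm from the shaft axis to -x and 50 mm above it in the head's frame. Can be pinched across its thickness or pushed; moving it takes about 5 to 12 N.
- screw_mouth (a point): Centre of the bore's rim in the hub's top, on the setscrew's vertical axis. The screw's top lies 3 mm below; its 10 mm hex socket has a bevelled mouth and its floor 15 mm below this point. How far the screw is turned is not known: a key that does not fit stops with its tip 7 to 10 mm below this point; it fits every 60 degrees, with about 10 degrees of play either way, and then drops to the floor.
- hex_key: Largest of the three T-handle hex keys: black handle 92 (x) x 16 (y) x 24 mm, steel blade 10 mm across flats (two flats face +y and -y). Origin at the blade's tip, z up the blade. Ball end 6.4 mm wide for the first 3 mm, then hex; shoulder 34 x 15 mm from 70 mm, handle from 82 to 106 mm above the tip, best held at 96 mm with 40 to 70 N. 0.22 kg, loose.
- key_stand: Fixed grey block 50 (x) x 168 (y) x 80 mm high with three 14 mm holes at x = 0, y = -56, 0 and 56 mm, 78 mm deep, bevelled 2 mm. Origin: centre of its underside. Each key stands in a hole with its shoulder on the block's top and its tip 10 mm above the desk, handle roughly along the block's x. Which key is in which hole varies.
- key_mid: Middle T-handle hex key, 7 mm, handle 76 x 13 mm; too small for the screw; leave it in the stand. Origin at the blade's tip.
- key_small: Smallest T-handle hex key, 5 mm, handle 64 x 11 mm; too small for the screw; leave it in the stand. Origin at the blade's tip.
- mouse: Black computer mouse, 100 x 60 x 34 mm, bystander.
- stapler: Black stapler, 130 x 34 x 48 mm, bystander.
- radio: Black two-way radio standing upright, 36 x 56 x 105 mm and a 75 mm aerial, bystander.
- pen: Grey pen lying on the desk, 135 mm long, bystander.
- paper_cup: White paper cup, 76 mm wide, 90 mm high, bystander.
- screw_tray: Small white tray with four screws, 80 x 60 x 18 mm, bystander.
- scanner: Black bar code scanner on its round stand, foot 110 mm wide, about 200 mm high, bystander.
- flat (a point): Centre of the 4 mm deep flat milled along the shaft, 9 mm from the shaft axis on the head's +z side, so it squarely faces the setscrew when the plate is upright. Seen at the shaft's two ends beyond the ears, 50 mm either side of the hub's centre.
- pad_top (a point): Top of the plastic pad on the shaft's flat under the screw's point, inside the hub, unseen; 112 mm above the desk while loose. Clockwise from above tightens: 0.2 to 0.3 N m of drag for 0.8 to 1.3 rad until the point meets the pad, then above 0.32 N m it yields, 0.6 N m more per rad, sinking 1 mm per rad, and stays pressed when the key is removed. 0.45 to 0.65 N m is snug; 0.85 crushes it.
Things that resemble listed ones, but are neither listed nor needed, are in the scene too. What is shaped like the key_stand but turquoise is not meant.

How it is judged (in metres and radians):
On the way, in this order (a step that is already met when the one before it is completed fails the run):
1. the plate stands upright with the shaft's flat facing the setscrew, the screw still loose (its pad not pressed) (angle between the z axis of tilt_head and the z axis of mount, either way round below 0.06 rad and z of pad_top in the frame of mount above 0.11195 m), for 0.2 s.
2. the setscrew is snug: it presses the pad on the flat down by more than 0.12 mm (about 0.4 N m), the plate still upright (angle between the z axis of tilt_head and the z axis of mount, either way round below 0.06 rad and z of pad_top in the frame of mount below 0.11188 m), for 0.2 s.
At the end, for the whole second after the job is handed in: The plate is upright within 0.06 rad (3.4 degrees), the setscrew is snug (its pad pressed 0.12 mm or more below 112 mm), and the largest hex key stands at rest in a hole of its stand, tip 5 to 14 mm above the stand's foot (fully home is 10), within 10 mm of the row of holes, upright within 0.08 rad (all of step 2 and z of hex_key in the frame of key_stand between 0.005 and 0.014 m and x of hex_key in the frame of key_stand between -0.01 and 0.01 m and angle between hex_key's own z axis and vertical below 0.08 rad and linear speed of hex_key below 0.02 m/s); the robot touches nothing.
It fails at once if the setscrew is over-tightened and crushes its pad by more than 0.9 mm (about 0.86 N m at the key) (z of pad_top in the frame of mount below 0.1111 m).
It fails at once if another thing on the desk or one of the smaller keys is moved by more than 30 mm (distance of any of mouse, stapler, radio, pen, paper_cup, screw_tray, scanner, key_mid, key_small from where it was at the start of the episode above 0.03 m).
It also fails if it takes over 69 s, if anything falls off the work surface, if the arm or the gripper's body presses on something with over 40 N, if the wrist force passes 120 N, or if a joint passes its speed limit or range.

## Robot

A 7-joint arm with a two-finger parallel gripper is mounted at the origin on the work surface. World frame = base frame: x ahead of the robot, y to its left, z up, the work surface at z = 0. Lengths are in m, angles in degrees, forces in N, time in s.
With the tool pointing down it reaches from about 0.4 to 0.85 m from the base axis. Payload 4.5 kg.
Tool frame: the origin (TCP) lies between the finger pads; the fingertips stand 19 mm ahead of it and the grasp point (between the pads) is the TCP (robot.tip_extent is the distance from the TCP to the fingertips, in m); z points along the fingers, y is the line along which they close (so a half turn about z gives the same grasp; the last joint's range is limited). The gripper opens to 88 mm and grips with 3 to 60 N. Pads are 18 mm wide; open, the fingers measure 123 mm over their backs; the gripper's body (75 mm by 187 mm) begins 45 mm behind the grasp point.
Start: joints at [70.806, 39.483, -11.15, 89.685, 9.013, 51.709, -12.324], TCP at [0.225, -0.583, 0.258] pointing down, gripper open.
Joint ranges: [-172.22, 172.22], [-26.19, 119.32], [-84.43, 86.54], [7.71, 146.69], [-57.33, 237.33], [2.42, 119.75], [-152.13, 152.13]. Speed limits (degrees/s): [147.25, 147.25, 180, 180, 180, 180, 180].

## Interface

Orientations are given as a 3x3 rotation matrix whose columns are the frame's x, y, z axes.
In Python, from workcell import robot gives the robot as it stands.
- The arm moves only by the tool arm_command, never from a script. Its argument "plan" is a list that holds one entry, the list of rows, each a list of 7 numbers: the shift along the tool's x, y, z scaled (see below), then the turn, a rotation vector about the tool's x, y, z scaled (see below), then the closure, from -1 (fully open) to 1 (shut). A call has 1 to 12 rows; each row shifts and turns the commanded pose from where the row before left it, along the tool's axes as they then stand; what a row does not reach is not made up. The controller multiplies each number of a shift by 0.3 m and each number of a turn by 90 degrees. A row lasts 1/8 s, in which the tool goes at most 62.5 mm and 10.7 degrees, less where a joint would pass 70% of its speed; a pose out of reach is approached as far as the arm can. A call with a number of a shift or a turn outside -1 to 1 is refused whole. A call with a gripper value outside its range is refused whole. The fingers move at their own pace and stop on an object; the grip force is fixed at half the most. Time passes only in rows, so rows that do not move let the fingers close. It gives the time, the measured TCP pose, the force, the opening and the grip force at its end, in the units of the state.
- robot.read_state(): the state, without advancing time (a new reading comes with each control period).
- robot.capture(name): name is "side" or "top"; returns a dict with "img" (400x640x3 uint8, blue, green, red), "fx", "fy", "cx", "cy" (pixels), "pose" (4x4, takes a point from camera to world coordinates). Camera axes: x right, y down, z forward; pixel columns grow to the right and rows downward; lengths in m; the calibration is good to about 2 mm. A picture is of the moment at which its call begins. There is no depth.
- robot.sign_off(): hands the job in; it is judged then, once.
Trained networks look in a picture, given as the dict that the camera call returned (one of the last four; its "shot" number tells which), for a name from the list of things; names that differ only in an ending like _2 or _b are one class to them, and where a whole thing is asked for, a point or a joint stands for the part that bears it (a point fixed in the world has none). Each returns a list of dicts, best first, with "confidence" (0 to 1); they miss things now and then, are a little off and sometimes report something else, mostly with a low value. They report only what shows in the picture. A call takes as long as a camera call. They do not tell look-alikes from the thing itself.
- robot.cut_out(picture, name): "region" (400x640 bool, what is visible of it) and "rect" ([left, top, right, bottom] in pixels, round what is visible of it).
The state is a dict: "t": time; "qpos": joint angles; "joint_velocities": joint speeds; "effort": joint torques, N m; "ee_pos": TCP position; "ee_rot": TCP orientation; "contact_force": force on the tool from outside, world axes, zero at the start; "wrist_torque": the same for the moment, N m; "width": opening from 0.0 (shut) to 1.0 (fully open); "grip_force": force on a finger pad.
Only numpy, scipy, OpenCV 4.12 (cv2) and the standard library are available. Lean on these libraries where they do the work, as an engineer would, in place of code of your own. Each camera call takes 0.05 s, during which the arm holds its last target. There are 200 camera calls.

## Working session

There is one attempt and no reset: what is moved stays moved. The work goes in short steps, Python scripts to look and compute and a tool call to move; the robot and the scene stay as the last step left them, time stands still between calls to the robot, and variables do not carry over. Pictures are saved under pics/ and viewed, at most 10 in all, crops included, and the job is handed in when it is done.

Besides the shell and the picture viewer there is one more tool, called after "Emit:" in YAML: its name, and indented under it one key for each argument. arm_command: Moves the arm, as the interface text tells. Shifts and turns lie within -1 to 1; 1 stands for 0.3 m of shift or 90 degrees of turn. Its arguments: {"type":"object","properties":{"plan":{"type":"array"}},"required":["plan"]}

```bash
ls; mkdir -p pics; python3 - <<'E'
from workcell import robot
import cv2
s=robot.read_state(); print({k:s[k] for k in s if k in('t','ee_pos','ee_rot','width','contact_force')})
for n in('top','side'):
    p=robot.capture(n); cv2.imwrite(f'pics/{n}0.png',p['img']); print(n,p['fx'],p['cx'],p['cy'],p['pose'])
    for t in('mount','tilt_head','hex_key','key_stand','key_mid','key_small','screw_mouth','plate_top','radio','scanner','stapler'):
        print(t,[(round(d['confidence'],2),d['rect']) for d in robot.cut_out(p,t)][:3])
E
```

```text
pics
{'t': 0.0, 'ee_pos': array([ 0.22504275, -0.5824449 ,  0.25690193]), 'ee_rot': array([[ 9.32724228e-01,  3.60589608e-01, -8.05212980e-04],
       [ 3.60590473e-01, -9.32722788e-01,  1.64693387e-03],
       [-1.57173255e-04, -1.82648725e-03, -9.99998320e-01]]), 'contact_force': array([ 0.14075808, -0.47329281, -0.13800871]), 'width': 1.0000930074653813}
top 416.1112582803392 321.3226775855052 192.75325011140214 [[ 0.02865908 -0.99779414  0.05987912  0.47312491]
 [-0.99958422 -0.02841762  0.00488034 -0.05701571]
 [-0.00316796 -0.05999409 -0.99819371  1.10700356]
 [ 0.          0.          0.          1.        ]]
mount [(0.77, [326.8, 131.2, 413.1, 223.2]), (0.27, [419.7, 108.6, 479.4, 166.2])]
tilt_head [(0.55, [342.6, 164.3, 395.4, 209.7]), (0.49, [264.3, 223.5, 310.3, 262.3])]
hex_key [(0.8, [195.4, 176.6, 207.8, 217.1])]
key_stand [(0.7, [159.2, 255.4, 233.4, 301.6])]
key_mid [(0.57, [174.1, 188.1, 183.0, 219.4])]
key_small [(0.5, [150.6, 197.8, 161.4, 221.2])]
screw_mouth [(0.95, [326.7, 131.9, 415.0, 224.3])]
plate_top [(0.87, [347.4, 160.9, 392.1, 210.1]), (0.68, [187.5, 92
[... 554 characters left out ...]
          1.        ]]
mount [(0.88, [280.5, 164.7, 366.7, 230.7])]
tilt_head [(0.91, [306.6, 167.8, 355.2, 204.7])]
hex_key [(0.74, [217.7, 249.7, 255.2, 269.5]), (0.32, [144.4, 244.0, 187.3, 267.7])]
key_stand [(0.85, [279.0, 286.3, 318.4, 386.8]), (0.74, [188.6, 267.2, 259.2, 347.2]), (0.6, [220.6, 251.4, 257.8, 267.6])]
key_mid [(0.66, [203.2, 266.3, 238.2, 290.1])]
key_small [(0.92, [192.5, 287.1, 220.6, 310.4]), (0.67, [284.1, 163.3, 363.8, 228.6])]
screw_mouth []
plate_top [(0.95, [305.9, 172.2, 350.0, 208.9])]
radio [(0.58, [373.1, 133.7, 389.7, 185.8])]
scanner [(0.73, [306.4, 122.1, 354.6, 172.1])]
stapler [(0.74, [319.6, 237.1, 340.2, 289.6]), (0.46, [305.8, 121.2, 355.7, 169.7])]
```

```bash
python3 - <<'E'
import cv2
a=cv2.imread('pics/top0.png')[90:310,130:500]; b=cv2.imread('pics/side0.png')[110:390,140:420]
cv2.imwrite('pics/top0c.png',cv2.resize(a,None,fx=2.15,fy=2.15,interpolation=cv2.INTER_CUBIC))
cv2.imwrite('pics/side0c.png',cv2.resize(b,None,fx=2.14,fy=2.14,interpolation=cv2.INTER_CUBIC))
E
```

```text
(no output)
```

View pics/top0c.png

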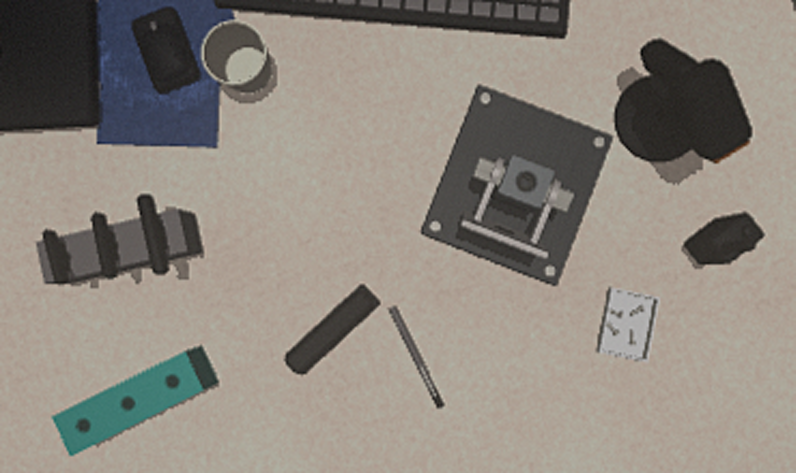

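View pics/side0c.png

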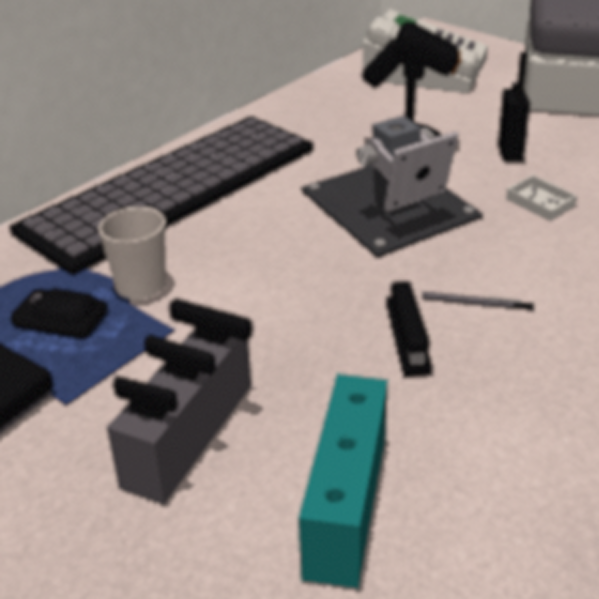

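The top crop shows the mount with its bore at full-image pixel (375,174) and the plate edge below it at about (365,201). The grey stand is on the left, with the largest key at (201,198) nearest the mount. The turquoise block is the decoy. The side view agrees.

```bash
cat > h.py <<'E'
import numpy as np, cv2
from workcell import robot
def ray(p,u,v,z):
    P=p['pose']; d=P[:3,:3]@np.array([(u-p['cx'])/p['fx'],(v-p['cy'])/p['fy'],1.]); o=P[:3,3]
    return o+d*(z-o[2])/d[2]
def proj(p,X):
    P=p['pose']; c=(np.atleast_2d(X)-P[:3,3])@P[:3,:3]
    return np.c_[c[:,0]/c[:,2]*p['fx']+p['cx'],c[:,1]/c[:,2]*p['fy']+p['cy']]
def rz(a): c,s=np.cos(a),np.sin(a); return np.array([[c,-s,0],[s,c,0],[0,0,1.]])
E
cat > m.py <<'E'
from h import *
pt=robot.capture('top'); ps=robot.capture('side')
g=cv2.cvtColor(pt['img'],cv2.COLOR_BGR2GRAY)
np.set_printoptions(precision=4,suppress=True)
def box(p,name,z,i=0):
    r=robot.cut_out(p,name)[i]['region'].astype(np.uint8)
    c=max(cv2.findContours(r,0,2)[0],key=cv2.contourArea); (u,v),_,_=b=cv2.minAreaRect(c)
    q=np.array([ray(p,*k,z)for k in cv2.boxPoints(b)]); e=np.diff(np.r_[q,q[:1]],axis=0); L=np.linalg.norm(e,axis=1); k=L.argmax()
    print(name,'px',round(u,1),round(v,1),'ctr',ray(p,u,v,z),'size',L[:2],'yaw',np.degrees(np.arctan2(e[k,1],e[k,0]))%180)
for n in('hex_key','key_mid','key_small'):
    for p in(pt,ps): box(p,n,.104)
# foot plate: dark grey
roi=(slice(120,235),slice(315,425))
print('grey foot/hub',g[190,345],g[165,375],g[174,375],g[150,430])
m=np.zeros_like(g); m[roi]=(g[roi]<90)*255; m=cv2.morphologyEx(m,cv2.MORPH_CLOSE,np.ones((9,9)))
c=max(cv2.findContours(m,0,2)[0],key=cv2.contourArea); b=cv2.minAreaRect(cv2.convexHull(c))
q=np.array([ray(pt,*k,.010)for k in cv2.boxPoints(b)]); e=np.diff(np.r_[q,q[:1]],axis=0); print('foot',b,q[:,:2].tolist(),np.linalg.norm(e,axis=1),np.degrees(np.arctan2(e[:,1],e[:,0])))
# bore
s=g[164:186,364:388].astype(int); print(s)
E
python3 m.py
```

```text
hex_key px 201.3 198.0 ctr [0.5123 0.2372 0.104 ] size [0.0203 0.0899] yaw 13.18120832702644
hex_key px 237.4 261.5 ctr [0.5027 0.2486 0.104 ] size [0.0542 0.0945] yaw 16.88267957263983
key_mid px 179.2 203.7 ctr [0.4972 0.2899 0.104 ] size [0.0232 0.0756] yaw 14.047499410707388
key_mid px 222.5 277.5 ctr [0.4907 0.3013 0.104 ] size [0.0485 0.0858] yaw 11.12520158663105
key_small px 156.3 208.8 ctr [0.4832 0.3446 0.104 ] size [0.0204 0.0606] yaw 16.944812714730773
key_small px 207.1 295.8 ctr [0.4758 0.3538 0.104 ] size [0.0392 0.0654] yaw 18.931769446043944
grey foot/hub 65 103 68 41
foot ((379.9311828613281, 165.34262084960938), (78.91270446777344, 101.66741943359375), 21.370620727539062) [[0.5245159590972215, -0.06088664961667814], [0.7807271348493102, -0.15279281573334036], [0.7084932476806591, -0.350053311228063], [0.4544452328517195, -0.25595076768897457]] [0.2722 0.2101 0.2709 0.2073] [ -19.7335 -110.112   159.6747   70.2408]
[[ 89  69  62  90 110 110 109 111 107 100  90  72  64  68  70  69  73  70
   72  73  72  70  72  70]
 [ 80  62  58 112 110 108 109 107 107 107 107 103 10
[... 1369 characters left out ...]
12 109 108 109 107 109 107 103  95  87  86  94 107 105 109 109 105
  107 111 127 121 142 163]
 [ 82 106 115 114 109 111 108 106 108 107 108 105 109 108 108 109 108 106
  105 108 131 100 165 168]
 [ 56  63  70  82 103 114 109 107 108 107 109 108 108 105 106 107 107 105
  105 111 119 122 161 160]
 [ 56  52  50  50  62  80 102 114 109 109 109 106 108 108 107 106 105 104
  105 122  92 135 142 148]
 [ 50  49  53  51  52  50  63  73  80 105 116 114 111 109 106 108 106 107
  119 131 102 131 129 133]
 [ 50  45  45  49  52  54  50  53  52  69  82  91 102 114 108 109 109 102
   87  87 114 121 125 128]
 [ 55  53  50  47  48  45  48  51  53  50  49  59  65  79 103 114 111 105
   62  83 165 142 127 136]]
```

```bash
cat > m2.py <<'E'
from h import *
from scipy.optimize import minimize
np.set_printoptions(precision=4,suppress=True)
pt=robot.capture('top'); ps=robot.capture('side')
q=np.array([ray(pt,130+a/2.15,90+b/2.15,.010)[:2] for a,b in[(478,85),(612,135),(557,285),(421,233)]])
e=np.roll(q,-1,0)-q; print('foot',q.tolist(),np.linalg.norm(e,axis=1),np.degrees(np.arctan2(e[:,1],e[:,0])))
g=255-cv2.cvtColor(pt['img'],cv2.COLOR_BGR2GRAY).astype(float)
s=np.clip(g[167:181,369:381]-155,0,40); V,U=np.mgrid[167:181,369:381]; u,v=(U*s).sum()/s.sum(),(V*s).sum()/s.sum()
B=ray(pt,u,v,.131); print('bore px',u,v,'world',B,'in side img',proj(ps,B))
def bx(x0,x1,y0,y1,z0,z1): return np.array([[x,y,z]for x in(x0,x1)for y in(y0,y1)for z in(z0,z1)])
def mask(p,boxes,S=4):
    m=np.zeros((400*S,640*S),np.uint8)
    for X in boxes: cv2.fillConvexPoly(m,cv2.convexHull(np.round((proj(p,X)+.5)*S-.5).astype(np.int32)),1)
    return cv2.resize(m.astype(np.float32),(640,400),interpolation=cv2.INTER_AREA)
def iou(m,r): r=r.astype(float); return np.minimum(m,r).sum()/np.maximum(m,r).sum()
def fit(f,x0,st):
    x0=np.array(x0); S=np.vstack([x0]+[x0+np.eye(len(x0))[i]*st[i] for i in range(len(x0))])
    return minimize(f,x0,method='Nelder-Mead',options=dict(initial_simplex=S,xatol=1e-5,fatol=1e-5,maxiter=150))
R={}
for i,p in((0,pt),(1,ps)): 
    R['k',i]=robot.cut_out(p,'hex_key')[0]['region']; R['h',i]=robot.cut_out(p,'plate_top')[0]['region']
for sel in((0,),(1,),(0,1)):
    def f(x):
        bs=[bx(-.046,.046,-.008,.008,.092,.116)@rz(x[2]).T+[x[0],x[1],0]]
        return -sum(iou(mask((pt,ps)[i],bs),R['k',i]) for i in sel)
    r=fit(f,[.51,.238,.24],[.008,.008,.1]); print('key',sel,r.x,np.degrees(r.x[2]),r.fun)
yaw=np.radians(-20)
for yaw in np.radians([-22,-20,-18]):
  for sel in((0,),(1,)):
    def f(x):
        c,s=np.cos(-x[0]),np.sin(-x[0]); Ry=np.array([[c,0,s],[0,1,0],[-s,0,c]])
        X=(bx(-.064,-.056,-.05,.05,-.05,.05)@Ry.T+[0,0,.1])@rz(yaw).T+[B[0],B[1],0]
        return -iou(mask((pt,ps)[sel[0]],[X]),R['h',sel[0]])
    k=min(np.arange(0,.4,.01),key=lambda a:f([a])); print('tilt',np.degrees(yaw),sel,k,f([k]))
E
python3 m2.py
```

```text
foot [[0.7099821123195764, -0.12939884400606083], [0.652213795677169, -0.2962502884666037], [0.4655519062887741, -0.23189798984682472], [0.5244207888316461, -0.06392508038223042]] [0.1766 0.1974 0.178  0.1968] [-109.0972  160.9782   70.6861  -19.435 ]
bore px 374.39280415430267 173.99703264094956 world [ 0.5795 -0.1759  0.131 ] in side img [[324.8013 167.5651]]
key (0,) [0.5109 0.2378 0.3027] 17.345236214631726 -0.8153638814016172
key (1,) [0.5075 0.2444 0.2081] 11.923505792060041 -0.7989535117729926
key (0, 1) [0.5128 0.2389 0.2501] 14.327923751847878 -1.4947735776128757
tilt -22.0 (0,) 0.24 -0.3834438533848284
tilt -22.0 (1,) 0.21 -0.763852009205169
tilt -20.0 (0,) 0.23 -0.3910602142593277
tilt -20.0 (1,) 0.22 -0.7645929569860219
tilt -18.0 (0,) 0.23 -0.3874106287314808
tilt -18.0 (1,) 0.22 -0.7607800387596899
```

```bash
cat >> h.py <<'E'
from scipy.spatial.transform import Rotation as Ro
M=np.array([.5795,-.1759,0]); YAW=np.radians(-19.3)
def ry(a): c,s=np.cos(a),np.sin(a); return np.array([[c,0,s],[0,1,0],[-s,0,c]])
def head(th,zt):  # tool pose pinching plate, drooped th, TCP at head z=zt
    Rh=rz(YAW)@ry(-th); p=M+[0,0,.1]+Rh@np.array([-.06,0,zt])
    return p,Rh@np.c_[[0,1,0],[1,0,0],[0,0,-1]]
def plan(wp,n,s=None):
    "rows (shift,turn) to pass the waypoint pose in n equal steps from pose s"
    st=robot.read_state(); p,R=s or (st['ee_pos'],st['ee_rot']); tp,tR=wp
    dw=Ro.from_matrix(R.T@tR).as_rotvec()/n
    for i in range(n):
        q=p+(tp-p)/(n-i); d=R.T@(q-p)
        print(np.round(np.r_[d/.3,np.degrees(dw)/90],3).tolist()); p=q; R=R@Ro.from_rotvec(dw).as_matrix()
def down(a):  # tool-down pose with tool y at world angle a (rad)
    y=np.array([np.cos(a),np.sin(a),0]); z=np.array([0,0,-1.]); return np.c_[np.cross(y,z),y,z]
E
python3 - <<'E'
from h import *
p=robot.capture('top'); h=head(.23,.05); print('plate_top',h[0],proj(p,h[0]))
a=head(.23,.11); print(a[0]); plan(a,9); print('down'); plan(head(.23,.044),3,a)
E
```

```text
plate_top [ 0.51360489 -0.15282386  0.13500467] [[364.12698465 201.59000515]]
[ 0.50069497 -0.14830287  0.19342465]
[0.153, -0.113, 0.024, -0.015, 0.007, -0.061]
[0.163, -0.099, 0.023, -0.015, 0.007, -0.061]
[0.172, -0.083, 0.023, -0.015, 0.007, -0.061]
[0.178, -0.067, 0.023, -0.015, 0.007, -0.061]
[0.184, -0.05, 0.023, -0.015, 0.007, -0.061]
[0.188, -0.033, 0.024, -0.015, 0.007, -0.061]
[0.19, -0.016, 0.026, -0.015, 0.007, -0.061]
[0.19, 0.002, 0.028, -0.015, 0.007, -0.061]
[0.189, 0.019, 0.03, -0.015, 0.007, -0.061]
down
[0.0, -0.0, 0.073, 0.0, 0.0, 0.0]
[0.0, -0.0, 0.073, 0.0, 0.0, 0.0]
[-0.0, 0.0, 0.073, 0.0, 0.0, 0.0]
```

Emit:
arm_command:
  plan:
    - [[0.153,-0.113,0,-0.015,0.007,-0.061,0.2],[0.163,-0.099,0,-0.015,0.007,-0.061,0.2],[0.172,-0.083,0.02,-0.015,0.007,-0.061,0.2],[0.178,-0.067,0.02,-0.015,0.007,-0.061,0.2],[0.184,-0.05,0.03,-0.015,0.007,-0.061,0.2],[0.188,-0.033,0.03,-0.015,0.007,-0.061,0.2],[0.19,-0.016,0.03,-0.015,0.007,-0.061,0.2],[0.19,0.002,0.035,-0.015,0.007,-0.061,0.2],[0.189,0.019,0.035,-0.015,0.007,-0.061,0.2],[0,0,0,0,0,0,0.2],[0,0,0,0,0,0,0.2]]

```text
t: 3.32
ee_pos: [0.5013, -0.1487, 0.201]
ee_rot: [[0.33, 0.92, 0.212], [0.944, -0.321, -0.074], [-0.0, 0.224, -0.974]]
contact_force: [0.2, 0.1, 0.5]
width: 0.401
grip_force: 0.0
```

```bash
python3 - <<'E'
from h import *
s=robot.read_state(); print(s['t'],s['ee_pos'],s['qpos'],s['contact_force'],s['width'])
print(head(.23,.11)[0]); plan(head(.23,.11),1); plan(head(.23,.044),4)
p=robot.capture('top'); a=p['img'][100:240,280:460]; cv2.imwrite('pics/t1.png',cv2.resize(a,None,fx=3,fy=3,interpolation=cv2.INTER_CUBIC))
E
```

```text
3.325 [ 0.50127083 -0.14868563  0.20098873] [ 14.28371967  33.66743377  -6.18723735 122.32271679  26.51438821
  12.63026062 -35.06499231] [0.20735834 0.11456955 0.47778894] 0.4014681307860097
[ 0.50069497 -0.14830287  0.19342465]
[0.001, -0.008, 0.024, -0.002, -0.0, 0.001]
[0.0, -0.002, 0.061, -0.001, -0.0, 0.0]
[0.0, -0.002, 0.061, -0.001, -0.0, 0.0]
[0.0, -0.002, 0.061, -0.001, -0.0, 0.0]
[0.0, -0.002, 0.061, -0.001, -0.0, 0.0]
```

View pics/t1.png

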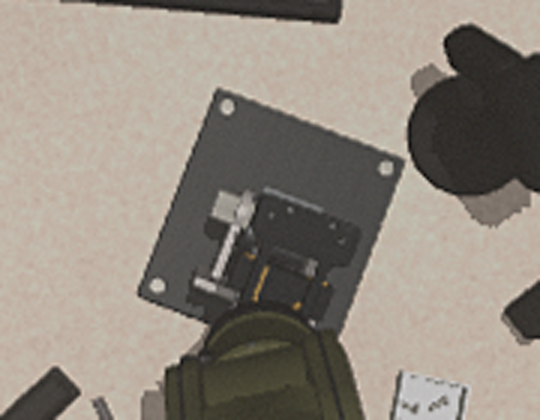

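The gripper sits over the plate, and its pads look centred on the edge at about crop (285,275). I'll descend and pinch.

Emit:
arm_command:
  plan:
    - [[0,-0.002,0.061,0,0,0,0.2],[0,-0.002,0.061,0,0,0,0.2],[0,-0.002,0.061,0,0,0,0.2],[0,-0.002,0.061,0,0,0,0.2],[0,0,0,0,0,0,0.2],[0,0,0,0,0,0,1],[0,0,0,0,0,0,1],[0,0,0,0,0,0,1],[0,0,0,0,0,0,1]]

```text
t: 4.5
ee_pos: [0.5155, -0.1534, 0.1303]
ee_rot: [[0.33, 0.92, 0.21], [0.944, -0.322, -0.073], [0.0, 0.222, -0.975]]
contact_force: [0.7, -1.1, -1.6]
width: 0.089
grip_force: 29.9
```

```bash
python3 - <<'E'
from h import *
s=robot.read_state(); print(s['t'],s['ee_pos'],s['contact_force'],s['width']*88,s['grip_force'],s['wrist_torque'])
print((s['ee_pos']-M-[0,0,.1])@rz(YAW)); w=head(.23,.044); print(w[0],s['ee_rot'][:,2],w[1][:,2])
plan(head(0,.044),8,w)
E
```

```text
4.5 [ 0.51551634 -0.15339641  0.1303101 ] [ 0.69279629 -1.11602813 -1.64918484] 7.794858775604713 29.88183829933405 [ 0.16442043  0.46396741 -0.10152035]
[-6.78256008e-02  9.13850051e-05  3.03100955e-02]
[ 0.51489589 -0.15327596  0.12916267] [ 0.2098442  -0.0729564  -0.97500911] [ 0.2151654  -0.07534985 -0.9736664 ]
[0.0, 0.005, -0.005, 0.018, -0.0, -0.0]
[0.0, 0.005, -0.005, 0.018, -0.0, -0.0]
[0.0, 0.005, -0.005, 0.018, -0.0, -0.0]
[-0.0, 0.004, -0.006, 0.018, -0.0, -0.0]
[-0.0, 0.004, -0.006, 0.018, -0.0, -0.0]
[0.0, 0.004, -0.006, 0.018, -0.0, -0.0]
[0.0, 0.004, -0.006, 0.018, -0.0, -0.0]
[-0.0, 0.004, -0.006, 0.018, -0.0, -0.0]
```

Emit:
arm_command:
  plan:
    - [[0,0.005,-0.005,0.018,0,0,1],[0,0.005,-0.005,0.018,0,0,1],[0,0.005,-0.005,0.018,0,0,1],[0,0.004,-0.006,0.018,0,0,1],[0,0.004,-0.006,0.018,0,0,1],[0,0.004,-0.006,0.018,0,0,1],[0,0.004,-0.006,0.018,0,0,1],[0,0.004,-0.006,0.018,0,0,1],[0,0,0,0,0,0,1],[0,0,0,0,0,0,1]]

```text
t: 5.75
ee_pos: [0.5231, -0.1561, 0.144]
ee_rot: [[0.329, 0.944, -0.003], [0.944, -0.329, 0.002], [0.0, -0.004, -1.0]]
contact_force: [0.6, 0.2, -12.3]
width: 0.089
grip_force: 29.9
```

```bash
cat > st.py <<'E'
from h import *
np.set_printoptions(precision=4,suppress=True)
s=robot.read_state(); print(s['t'],s['ee_pos'],'F',s['contact_force'],'w',s['width']*88,s['grip_force'],'T',s['wrist_torque'],'z',s['ee_rot'][:,2],'q',s['qpos'])
q=(s['ee_pos']-M-[0,0,.1])@rz(YAW); print('mount frame',q,'theta from pos',.6327-np.arctan2(q[2],-q[0]),np.hypot(q[0],q[2]),'tool tilt',(s['ee_rot'][:,2]@rz(YAW))[0])
E
python3 st.py
```

```text
5.75 [ 0.5231 -0.1561  0.144 ] F [  0.5969   0.2067 -12.3215] w 7.818861378620532 29.89105315413326 T [ 0.0788 -0.0821 -0.1758] z [-0.0032  0.0015 -1.    ] q [ 24.8284  44.4679 -21.9169 108.6     28.8863  32.6337 -35.4012]
mount frame [-0.0598  0.      0.044 ] theta from pos -0.0020416236612311733 0.07423142023777154 tool tilt -0.0035148025036496524
```

```bash
python3 - <<'E'
from h import *
s=robot.read_state(); R=s['ee_rot']; p0=s['ee_pos']+[0,0,.09]
K=np.array([.5115,.238,.200])
plan((K,down(np.radians(104.3))),13,(p0,R))
E
```

```text
[0.094, -0.036, 0.009, -0.0, -0.0, -0.106]
[0.099, -0.02, 0.009, -0.0, -0.0, -0.106]
[0.101, -0.003, 0.009, -0.0, -0.0, -0.106]
[0.1, 0.013, 0.009, -0.0, -0.0, -0.106]
[0.097, 0.03, 0.009, -0.0, -0.0, -0.106]
[0.09, 0.045, 0.009, -0.0, -0.0, -0.106]
[0.082, 0.06, 0.009, -0.0, -0.0, -0.106]
[0.071, 0.072, 0.009, -0.0, -0.0, -0.106]
[0.058, 0.083, 0.009, -0.0, -0.0, -0.106]
[0.043, 0.091, 0.009, -0.0, -0.0, -0.106]
[0.028, 0.097, 0.009, -0.0, -0.0, -0.106]
[0.011, 0.1, 0.009, -0.0, -0.0, -0.106]
[-0.005, 0.101, 0.009, -0.0, -0.0, -0.106]
```

Emit:
arm_command:
  plan:
    - [[0,0,0,0,0,0,0.4],[0,0,0,0,0,0,0.4],[0,0,0,0,0,0,0.4],[0,0,-0.1,0,0,0,0.4],[0,0,-0.2,0,0,0,0.4],[0,0,0,0,0,0,0.4]]

```text
t: 6.5
ee_pos: [0.5274, -0.1564, 0.2394]
ee_rot: [[0.33, 0.944, 0.008], [0.944, -0.33, -0.001], [0.002, 0.008, -1.0]]
contact_force: [0.1, 0.4, 0.8]
width: 0.297
grip_force: 0.0
```

Emit:
arm_command:
  plan:
    - [[0.094,-0.036,0.009,0,0,-0.106,0.3],[0.099,-0.02,0.009,0,0,-0.106,0.3],[0.101,-0.003,0.009,0,0,-0.106,0.3],[0.1,0.013,0.009,0,0,-0.106,0.3],[0.097,0.03,0.009,0,0,-0.106,0.3],[0.09,0.045,0.009,0,0,-0.106,0.3],[0.082,0.06,0.009,0,0,-0.106,0.3],[0.071,0.072,0.009,0,0,-0.106,0.3],[0.058,0.083,0.009,0,0,-0.106,0.3],[0.043,0.091,0.009,0,0,-0.106,0.3],[0.028,0.097,0.009,0,0,-0.106,0.3],[0.011,0.1,0.009,0,0,-0.106,0.3]]

```text
t: 8.0
ee_pos: [0.5119, 0.2077, 0.2023]
ee_rot: [[-0.995, -0.097, -0.002], [-0.097, 0.995, 0.001], [0.002, 0.001, -1.0]]
contact_force: [-0.3, -0.3, 0.8]
width: 0.352
grip_force: 0.0
```

```bash
python3 st.py; python3 - <<'E'
from h import *
K=np.array([.5115,.238,.200]); plan((K,down(np.radians(104.3))),3)
p=robot.capture('side'); t=robot.capture('top')
a=cv2.resize(p['img'][150:250,260:380],None,fx=3.3,fy=3.3,interpolation=cv2.INTER_CUBIC)
b=cv2.resize(t['img'][130:230,320:440],None,fx=3.3,fy=3.3,interpolation=cv2.INTER_CUBIC)
# overlay predicted upright plate outline corners
for img,cam,o in((a,p,(260,150)),(b,t,(320,130))):
    for th,col in((0,(0,255,0)),(.06,(0,0,255))):
        Rh=rz(YAW)@ry(-th); X=np.array([[-.064,-.05,.05],[-.064,.05,.05],[-.064,.05,-.05],[-.064,-.05,-.05]])@Rh.T+M+[0,0,.1]
        cv2.polylines(img,[np.round((proj(cam,X)-o+.5)*3.3).astype(np.int32)],True,col,1)
cv2.imwrite('pics/plate.png',np.hstack([a,b]))
E
```

```text
8.0 [0.5119 0.2077 0.2023] F [-0.3321 -0.3335  0.7781] w 30.978957178066555 0.0 T [ 0.0941 -0.1431  0.0459] z [-0.0019  0.0006 -1.    ] q [  3.1015  47.4144 -53.8345 104.3115  47.1725  53.9653  23.4222]
mount frame [-0.1906  0.3397  0.1023] theta from pos 0.14019461787893223 0.21627480131813995 tool tilt -0.0019513751191507197
[-0.003, 0.034, 0.003, 0.0, -0.0, -0.032]
[-0.004, 0.033, 0.003, 0.0, -0.0, -0.032]
[-0.006, 0.033, 0.003, 0.0, -0.0, -0.032]
```

View pics/plate.png

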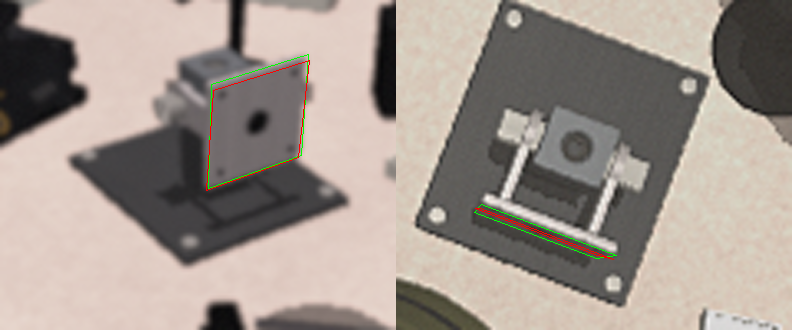

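The plate is upright: the green zero-tilt outline matches the edge in both views. Next I'll go down onto the key.

Emit:
arm_command:
  plan:
    - [[-0.003,0.034,0.003,0,0,-0.032,0.3],[-0.004,0.033,0.003,0,0,-0.032,0.3],[-0.006,0.033,0.003,0,0,-0.032,0.3],[0,0,0,0,0,0,0.3],[0,0,0.1,0,0,0,0.3],[0,0,0.1,0,0,0,0.3],[0,0,0.07,0,0,0,0.3],[0,0,0.04,0,0,0,0.3],[0,0,0,0,0,0,0.3]]

```text
t: 9.22
ee_pos: [0.5115, 0.2371, 0.1069]
ee_rot: [[-0.971, -0.24, -0.002], [-0.24, 0.971, 0.0], [0.002, 0.001, -1.0]]
contact_force: [0.3, 0.3, -1.0]
width: 0.353
grip_force: 0.0
```

```bash
python3 st.py; python3 - <<'E'
from h import *
K=np.array([.5115,.238,.106]); plan((K,down(np.radians(104.3))),1)
p=robot.capture('side'); a=cv2.resize(p['img'][190:350,160:330],None,fx=3.3,fy=3.3,interpolation=cv2.INTER_CUBIC)
cv2.imwrite('pics/key1.png',a)
E
```

```text
9.225 [0.5115 0.2371 0.1069] F [ 0.2638  0.2552 -1.0441] w 31.049465629079588 0.0 T [ 0.068  -0.1113 -0.0561] z [-0.0022  0.0004 -1.    ] q [ -2.4535  55.8769 -49.2256 105.8252  57.789   47.6852  21.3972]
mount frame [-0.2007  0.3673  0.0069] theta from pos 0.5981625537639057 0.20076983499385434 tool tilt -0.002237530225716052
[-0.001, 0.003, 0.003, 0.001, -0.001, -0.005]
```

View pics/key1.png

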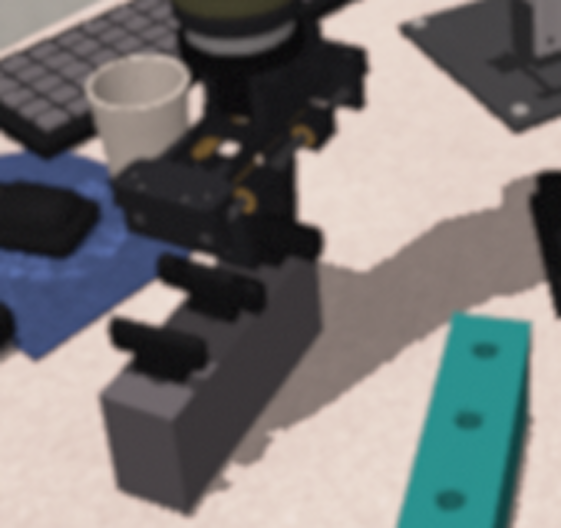

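The largest key's handle lies between the fingers, with its end at about crop (300,240). I'll grip it.

Emit:
arm_command:
  plan:
    - [[0,0,0,0,0,0,1],[0,0,0,0,0,0,1],[0,0,0,0,0,0,1],[0,0,0,0,0,0,1],[0,0,0,0,0,0,1]]

```text
t: 9.9
ee_pos: [0.5121, 0.2387, 0.1084]
ee_rot: [[-0.971, -0.24, 0.0], [-0.24, 0.971, 0.003], [-0.001, 0.003, -1.0]]
contact_force: [0.5, 1.6, 5.6]
width: 0.177
grip_force: 29.8
```

```bash
python3 st.py
```

```text
9.9 [0.5121 0.2387 0.1084] F [0.5393 1.5565 5.5905] w 15.571731152273468 29.793456941624754 T [ 0.4396 -0.1031 -0.0416] z [ 0.0001  0.0035 -1.    ] q [ -2.4707  55.7798 -49.3515 105.7639  57.7886  47.6443  21.3941]
mount frame [-0.2007  0.3691  0.0084] theta from pos 0.5909237991009926 0.20085567161995194 tool tilt -0.0010104071427245905
```

Emit:
arm_command:
  plan:
    - [[0,0,-0.03,0,0,0,1],[0,0,-0.1,0,0,0,1],[0,0,-0.15,0,0,0,1],[0,0,-0.15,0,0,0,1],[0,0,-0.11,0,0,0,1],[0,0,0,0,0,0,1],[0,0,0,0,0,0,1]]

```text
t: 10.78
ee_pos: [0.5114, 0.2357, 0.2679]
ee_rot: [[-0.971, -0.239, -0.003], [-0.239, 0.971, -0.002], [0.004, -0.001, -1.0]]
contact_force: [-0.2, -0.8, -2.8]
width: 0.174
grip_force: 29.8
```

```bash
python3 st.py; python3 - <<'E'
from h import *
s=robot.read_state(); R=s['ee_rot']; p=robot.capture('side'); t=robot.capture('top')
a=cv2.resize(p['img'][130:330,180:330],None,fx=2.9,fy=2.9,interpolation=cv2.INTER_CUBIC)
# nominal blade axis: key z = -tool z, origin 96 mm along tool z
for zz,c in((.096,(0,0,255)),(.026,(0,255,0))):
    X=s['ee_pos']+R@[0,0,zz]; u=proj(p,X)[0]; print(zz,X,u); cv2.drawMarker(a,tuple(int(k) for k in ((u-[180,130]+.5)*2.9)),c,0,10,1)
cv2.imwrite('pics/key2.png',a)
print(robot.cut_out(p,'hex_key')[:1] and robot.cut_out(p,'hex_key')[0]['rect'])
E
```

```text
10.775 [0.5114 0.2357 0.2679] F [-0.1739 -0.8118 -2.7661] w 15.273405131912186 29.7963865370275 T [ 0.0253 -0.1662  0.0002] z [-0.0033 -0.0019 -1.    ] q [  2.5976  44.2883 -58.8969  98.4051  42.2114  62.6867  33.8205]
mount frame [-0.2003  0.3659  0.1679] theta from pos -0.06500214324947984 0.26141174357996755 tool tilt -0.002513276505553919
0.096 [0.51106201 0.23550298 0.17194691] [236.41756961 230.79296135]
0.026 [0.51129559 0.2356377  0.24194639] [233.33503689 201.71513711]
[235.5, 190.6, 257.5, 229.4]
```

View pics/key2.png

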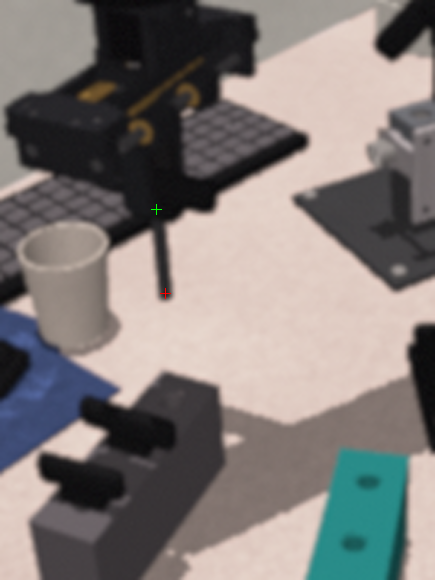

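The key hangs straight. Its tip at crop (166,296) is within a pixel of the prediction, so it sits about 97–98 mm below the TCP. Next I'll carry it to the hub.

Emit:
arm_command:
  plan:
    - [[0.0133,-0.1,0,0,0,0,1],[0.0133,-0.173,0,0,0,0,1],[0.0133,-0.173,0,0,0,0,1],[0.0133,-0.173,0,0,0,0,1],[0.0133,-0.173,0,0,0,0,1],[0.0133,-0.173,0,0,0,0,1],[0.0133,-0.173,0,0,0,0,1],[0.0133,-0.173,0,0,0,0,1],[0,-0.075,0,0,0,0,1],[0,0,0,0,0,0,1],[0,0,0,0,0,0,1]]

```text
t: 12.35
ee_pos: [0.5804, -0.1722, 0.2686]
ee_rot: [[-0.97, -0.242, -0.002], [-0.242, 0.97, 0.003], [0.001, 0.003, -1.0]]
contact_force: [-0.4, 0.3, -1.9]
width: 0.178
grip_force: 29.8
```

```bash
python3 st.py; python3 - <<'E'
from h import *
s=robot.read_state(); R=s['ee_rot']; p=robot.capture('side')
W=M+R@[0,0,0]; plan((np.array([*M[:2],.240])-R@[0,0,.097]*[1,1,0],down(np.radians(104))),1)
X=s['ee_pos']+R@[0,0,.0975]; u=proj(p,X)[0]; b=proj(p,M+[0,0,.131])[0]; print(X,u,b)
o=[280,90]; a=cv2.resize(p['img'][90:240,280:400],None,fx=4,fy=4,interpolation=cv2.INTER_CUBIC)
for k,c in((u,(0,0,255)),(b,(0,255,0))): cv2.drawMarker(a,tuple(int(j) for j in ((k-o+.5)*4)),c,0,8,1)
cv2.imwrite('pics/key3.png',a)
E
```

```text
12.35 [ 0.5804 -0.1722  0.2686] F [-0.4083  0.3193 -1.8808] w 15.643223905154297 29.797163257536 T [ 0.1026 -0.0774  0.008 ] z [-0.002   0.0027 -1.    ] q [ 43.214   48.5252 -61.666   91.025   44.956   68.4779  76.1853]
mount frame [-0.0004  0.0038  0.1686] theta from pos -0.935707030180253 0.1685599321352978 tool tilt -0.002810751142464599
[0.006, -0.013, 0.096, 0.002, -0.001, 0.001]
[ 0.58018028 -0.17190975  0.17106   ] [324.15724919 155.32266225] [324.78878198 167.56399454]
```

View pics/key3.png

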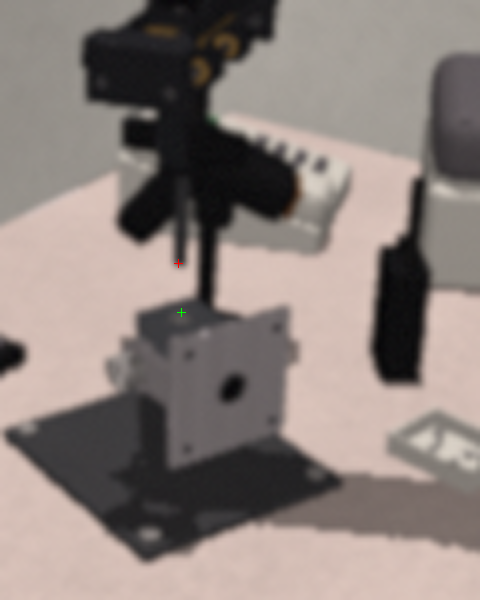

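Emit:
arm_command:
  plan:
    - [[0.006,-0.013,0,0,0,0,1],[0,0,0.06,0,0,0,1],[0,0,0.05,0,0,0,1],[0,0,0,0,0,0,1],[0,0,0,0,0,0,1]]

```text
t: 13.02
ee_pos: [0.58, -0.178, 0.2357]
ee_rot: [[-0.971, -0.24, -0.001], [-0.24, 0.971, 0.002], [0.001, 0.002, -1.0]]
contact_force: [-0.7, -0.7, -2.8]
width: 0.179
grip_force: 29.8
```

```bash
cat >> st.py <<'E'
tip=s['ee_pos']+s['ee_rot']@[0,0,.0975]; y=s['ee_rot'][:,1]; print('tip rel bore',(tip-M-[0,0,.131])*1e3,'in tool',(s['ee_rot'].T@(M-tip))[:2]/.3,'yaw',np.degrees(np.arctan2(y[1],y[0])))
E
python3 st.py
```

```text
13.025 [ 0.58   -0.178   0.2357] F [-0.7295 -0.6799 -2.7855] w 15.731527579684409 29.796671538663873 T [ 0.0792 -0.1617 -0.0292] z [-0.0013  0.0016 -1.    ] q [ 43.1328  50.6239 -60.2032  92.938   47.4061  65.4293  74.7034]
mount frame [ 0.0011 -0.0018  0.1357] theta from pos -0.9463210401844222 0.13574346850280056 tool tilt -0.0017861988138057196
tip rel bore [ 0.3305 -1.9073  7.2391] in tool [-0.0009  0.0056] yaw 103.89809678032292
```

Emit:
arm_command:
  plan:
    - [[-0.001,0.0055,0,0,0,0,1],[0,0,0.02,0,0,0,1],[0,0,0,0,0,0,1],[0,0,0,0,0,0,1]]

```text
t: 13.52
ee_pos: [0.5797, -0.1766, 0.2298]
ee_rot: [[-0.971, -0.24, -0.001], [-0.24, 0.971, 0.001], [0.001, 0.001, -1.0]]
contact_force: [0.1, -0.1, -1.7]
width: 0.175
grip_force: 29.8
```

```bash
python3 st.py; python3 - <<'E'
from h import *
t=robot.capture('top')
print(robot.read_state()['ee_pos'])
E
```

```text
13.525 [ 0.5797 -0.1766  0.2298] F [ 0.0592 -0.1134 -1.6692] w 15.415414212930306 29.79653504821613 T [ 0.0379 -0.099  -0.0038] z [-0.0014  0.0011 -1.    ] q [ 42.9096  50.9512 -59.9076  93.4017  47.8584  64.8173  74.1512]
mount frame [ 0.0004 -0.0006  0.1298] theta from pos -0.9414490487617675 0.12978526451233297 tool tilt -0.0016842481568659724
tip rel bore [ 0.0902 -0.562   1.2847] in tool [-0.0006  0.0013] yaw 103.88286817896577
[ 0.57978256 -0.17657152  0.22986584]
```

Emit:
arm_command:
  plan:
    - [[0,0.0015,0.008,0,0,0,1],[0,0,0.008,0,0,0,1],[0,0,0.008,0,0,0,1],[0,0,0.006,0,0,0,1],[0,0,0.006,0,0,0,1],[0,0,0,0,0,0,1]]

```text
t: 14.32
ee_pos: [0.5802, -0.1761, 0.2192]
ee_rot: [[-0.971, -0.24, 0.0], [-0.24, 0.971, 0.001], [-0.0, 0.001, -1.0]]
contact_force: [1.0, -0.7, -0.0]
width: 0.177
grip_force: 29.8
```

```bash
python3 st.py
```

```text
14.325 [ 0.5802 -0.1761  0.2192] F [ 1.0429 -0.7033 -0.0197] w 15.61338415503269 29.778094402427087 T [ 0.0492 -0.5526 -0.01  ] z [ 0.0001  0.0011 -1.    ] q [ 42.674   51.628  -59.4086  94.0145  48.7192  63.7665  73.439 ]
mount frame [ 0.0007 -0.      0.1192] theta from pos -0.9440895942495453 0.11920956148813532 tool tilt -0.00027476713730722655
tip rel bore [ 0.6814 -0.1348 -9.2925] in tool [0.0022 0.0006] yaw 103.87903139190286
```

Emit:
arm_command:
  plan:
    - [[0,0,0.005,0,0,0,1],[0,0,0.005,0,0,0,1],[0,0,0,0,0,0,1]]

```text
t: 14.7
ee_pos: [0.58, -0.1761, 0.216]
ee_rot: [[-0.971, -0.24, -0.0], [-0.24, 0.971, 0.001], [0.0, 0.001, -1.0]]
contact_force: [2.4, -0.6, -1.1]
width: 0.176
grip_force: 29.8
```

```bash
python3 st.py
```

```text
14.7 [ 0.58   -0.1761  0.216 ] F [ 2.376  -0.6282 -1.0876] w 15.446898237997646 29.763181909220293 T [-0.0687 -0.8025 -0.0289] z [-0.0005  0.0012 -1.    ] q [ 42.6151  51.843  -59.2585  94.1836  48.9488  63.5048  73.257 ]
mount frame [ 0.0006 -0.0001  0.116 ] theta from pos -0.9429353919808496 0.1159812308066704 tool tilt -0.0008501670774775108
tip rel bore [  0.4635  -0.1238 -12.52  ] in tool [0.0013 0.0003] yaw 103.87880511313338
```

Emit:
arm_command:
  plan:
    - [[0.002,0,0.005,0,0,0,1],[0.001,0,0.003,0,0,0,1],[0,0,0,0,0,0,1]]

```text
t: 15.08
ee_pos: [0.5793, -0.1761, 0.214]
ee_rot: [[-0.971, -0.24, 0.0], [-0.24, 0.971, 0.001], [-0.001, 0.001, -1.0]]
contact_force: [3.8, -1.0, 2.5]
width: 0.18
grip_force: 29.8
```

```bash
python3 st.py
```

```text
15.075 [ 0.5793 -0.1761  0.214 ] F [ 3.8204 -0.9829  2.5172] w 15.864098338726391 29.81542344612535 T [-0.0159 -1.123  -0.0081] z [ 0.0002  0.0014 -1.    ] q [ 42.6485  51.9304 -59.1955  94.4368  49.1314  63.2265  73.0846]
mount frame [-0.0001 -0.0003  0.114 ] theta from pos -0.9373179316550209 0.11401228524835828 tool tilt -0.0002955092443582272
tip rel bore [ -0.1513  -0.0764 -14.4876] in tool [-0.0003 -0.0004] yaw 103.88675521016951
```

Emit:
arm_command:
  plan:
    - [[-0.004,0,0,0,0,0,1],[0,0,0,0,0,0.05,1],[0,0,0,0,0,0.05,1],[0,0,0,0,0,0.05,1],[0,0,0,0,0,0.05,1],[0,0,0,0,0,0.05,1],[0,0,0,0,0,0,1]]

```text
t: 15.95
ee_pos: [0.5795, -0.1761, 0.2137]
ee_rot: [[-0.989, 0.149, -0.002], [0.149, 0.989, 0.0], [0.002, 0.0, -1.0]]
contact_force: [2.2, -0.8, 3.5]
width: 0.173
grip_force: 29.8
```

```bash
python3 st.py
```

```text
15.95 [ 0.5795 -0.1761  0.2137] F [ 2.1876 -0.8272  3.5438] w 15.218737825452015 29.82690826698672 T [-0.1924 -0.6499  0.0312] z [-0.0022  0.0004 -1.    ] q [ 40.5895  50.0046 -54.0699  94.4089  45.5633  60.2572  53.5168]
mount frame [ 0.0001 -0.0002  0.1137] theta from pos -0.9391312759307915 0.11368663647932639 tool tilt -0.00222816710385285
tip rel bore [ -0.1724  -0.1909 -14.8132] in tool [-0.0013  0.0007] yaw 81.43458970462007
```

Emit:
arm_command:
  plan:
    - [[0,0,0.001,0,0,0.05,1],[0,0,0,0,0,0.05,1],[0,0,0,0,0,0.05,1],[0,0,0,0,0,0,1]]

```text
t: 16.45
ee_pos: [0.5795, -0.176, 0.2136]
ee_rot: [[-0.927, 0.374, -0.002], [0.374, 0.927, 0.0], [0.002, -0.001, -1.0]]
contact_force: [0.2, -1.4, 6.5]
width: 0.174
grip_force: 29.9
```

```bash
python3 st.py
```

```text
16.45 [ 0.5795 -0.176   0.2136] F [ 0.195  -1.4312  6.5149] w 15.337275656973054 29.900353647535667 T [-0.2894 -0.289   0.2394] z [-0.0022  0.0003 -1.    ] q [ 39.273   48.8768 -50.9217  94.494   43.3153  58.4395  41.947 ]
mount frame [ 0.0001 -0.0001  0.1136] theta from pos -0.9386545467543341 0.11364986451771117 tool tilt -0.0021305729955291394
tip rel bore [ -0.184   -0.089  -14.8499] in tool [-0.0013  0.0007] yaw 68.0330580532036
```

Emit:
arm_command:
  plan:
    - [[0,0,0,0,0,0.05,1],[0,0,0,0,0,0.05,1],[0,0,0,0,0,0.05,1],[0,0,0,0,0,0.05,1],[0,0,0,0,0,0.05,1],[0,0,0,0,0,0.05,1],[0,0,0,0,0,0.05,1],[0,0,0,0,0,0,1]]

```text
t: 17.45
ee_pos: [0.5791, -0.176, 0.2136]
ee_rot: [[-0.595, 0.804, -0.003], [0.804, 0.595, 0.0], [0.002, -0.002, -1.0]]
contact_force: [-0.2, -1.1, 7.2]
width: 0.179
grip_force: 29.9
```

```bash
python3 st.py
```

```text
17.45 [ 0.5791 -0.176   0.2136] F [-0.2107 -1.0972  7.1887] w 15.794134605677739 29.902100017061457 T [-0.2724  0.009   0.2241] z [-0.0031  0.0004 -1.    ] q [ 35.7751  46.4296 -43.1132  94.6999  37.468   54.4514  15.3502]
mount frame [-0.0003 -0.0002  0.1136] theta from pos -0.9354361051198736 0.11361686018400502 tool tilt -0.0030481100218860075
tip rel bore [ -0.6545  -0.0555 -14.8831] in tool [-0.002   0.0027] yaw 36.52787234453375
```

Emit:
arm_command:
  plan:
    - [[0,0,0,0,0,0.05,1],[0,0,0,0,0,0.05,1],[0,0,0,0,0,0,1]]

```text
t: 17.82
ee_pos: [0.5791, -0.1759, 0.2136]
ee_rot: [[-0.462, 0.887, -0.003], [0.887, 0.462, 0.001], [0.002, -0.003, -1.0]]
contact_force: [-0.7, -1.2, 6.3]
width: 0.179
grip_force: 29.9
```

Emit:
arm_command:
  plan:
    - [[0,0,0,0,0,0,1]]

```text
t: 17.95
ee_pos: [0.5791, -0.1759, 0.2136]
ee_rot: [[-0.463, 0.886, -0.003], [0.886, 0.463, 0.001], [0.002, -0.003, -1.0]]
contact_force: [-0.7, -1.1, 7.2]
width: 0.177
grip_force: 29.9
```

```bash
python3 st.py
```

```text
17.95 [ 0.5791 -0.1759  0.2136] F [-0.7189 -1.1203  7.1509] w 15.566744169320195 29.8992201522924 T [-0.2341 -0.0004  0.2414] z [-0.0032  0.0007 -1.    ] q [ 34.6815  45.8023 -40.818   94.7615  35.6756  53.3931   7.9164]
mount frame [-0.0004 -0.0001  0.1136] theta from pos -0.9346591865884226 0.11361809146965024 tool tilt -0.003301703975644456
tip rel bore [ -0.7287   0.0748 -14.882 ] in tool [-0.0022  0.003 ] yaw 27.56486591385617
```

Emit:
arm_command:
  plan:
    - [[0,0,0,0,0,0.05,1],[0,0,0,0,0,0.05,1],[0,0,0,0,0,0,1]]

```text
t: 18.32
ee_pos: [0.579, -0.1758, 0.2136]
ee_rot: [[-0.318, 0.948, -0.003], [0.948, 0.318, 0.001], [0.002, -0.003, -1.0]]
contact_force: [-0.9, -0.8, 8.0]
width: 0.178
grip_force: 29.9
```

```bash
python3 st.py
```

```text
18.325 [ 0.579  -0.1758  0.2136] F [-0.9232 -0.8319  8.0192] w 15.628414471924527 29.89846872165799 T [-0.2022  0.0994  0.1864] z [-0.0034  0.0007 -1.    ] q [ 33.5153  45.1897 -38.4368  94.8345  33.8108  52.3599   0.4825]
mount frame [-0.0005 -0.0001  0.1136] theta from pos -0.933641307704584 0.1136383811468203 tool tilt -0.003485762953359826
tip rel bore [ -0.8517   0.1278 -14.8621] in tool [-0.002   0.0037] yaw 18.52927505815578
```

Emit:
arm_command:
  plan:
    - [[0,0,0,0,0,0.05,1],[0,0,0,0,0,0.05,1],[0,0,0,0,0,0,1]]

```text
t: 18.7
ee_pos: [0.5789, -0.1757, 0.2136]
ee_rot: [[-0.166, 0.986, -0.004], [0.986, 0.166, 0.001], [0.001, -0.004, -1.0]]
contact_force: [-0.9, -0.1, 7.2]
width: 0.178
grip_force: 29.9
```

```bash
python3 st.py
```

```text
18.7 [ 0.5789 -0.1757  0.2136] F [-0.9296 -0.1357  7.1599] w 15.68120536468262 29.931177548132837 T [-0.1404  0.1658  0.284 ] z [-0.0037  0.0009 -1.    ] q [ 32.3173  44.6246 -36.0476  94.9087  31.9015  51.3781  -6.8539]
mount frame [-0.0006 -0.      0.1136] theta from pos -0.9324622413484982 0.11359918764270405 tool tilt -0.00379797030447145
tip rel bore [ -0.9745   0.2742 -14.9019] in tool [-0.002   0.0044] yaw 9.544612804810246
```

Emit:
arm_command:
  plan:
    - [[0,0,0,0,0,0.05,1],[0,0,0,0,0,0.03,1],[0,0,0,0,0,0,1]]

```text
t: 19.08
ee_pos: [0.5789, -0.1755, 0.2136]
ee_rot: [[-0.042, 0.999, -0.004], [0.999, 0.042, 0.001], [0.001, -0.004, -1.0]]
contact_force: [-0.8, 0.2, 8.0]
width: 0.177
grip_force: 30.0
```

```bash
python3 st.py
```

```text
19.075 [ 0.5789 -0.1755  0.2136] F [-0.7508  0.2087  8.0081] w 15.601784172170905 29.994093608111143 T [-0.1079  0.179   0.3476] z [-0.0038  0.0011 -1.    ] q [ 31.3333  44.2006 -34.1274  94.9658  30.3401  50.623  -12.6667]
mount frame [-0.0007  0.0001  0.1136] theta from pos -0.9320021761091908 0.11358797776548997 tool tilt -0.003911690798534774
tip rel bore [ -0.9738   0.4674 -14.9134] in tool [-0.0022  0.0046] yaw 2.378899780209614
```

Emit:
arm_command:
  plan:
    - [[0,0,0,0,0,0.04,1],[0,0,0,0,0,0.04,1],[0,0,0,0,0,0,1]]

```text
t: 19.45
ee_pos: [0.5789, -0.1754, 0.2136]
ee_rot: [[0.084, 0.996, -0.004], [0.996, -0.084, 0.001], [0.001, -0.004, -1.0]]
contact_force: [-1.8, -0.6, 8.0]
width: 0.177
grip_force: 30.1
```

```bash
python3 st.py
```

```text
19.45 [ 0.5789 -0.1754  0.2136] F [-1.7976 -0.6245  8.0183] w 15.532470285419425 30.0609666807577 T [-0.0489  0.2235  0.4276] z [-0.0037  0.0013 -1.    ] q [ 30.3201  43.7938 -32.1723  95.0269  28.7309  49.8902 -18.4595]
mount frame [-0.0007  0.0003  0.1136] theta from pos -0.9315530646646577 0.11360027778704865 tool tilt -0.003968000458839552
tip rel bore [ -0.9766   0.6307 -14.9014] in tool [-0.0022  0.0049] yaw -4.818475868572948
```

Emit:
arm_command:
  plan:
    - [[0,0,0,0,0,0.05,1],[0,0,0,0,0,0.04,1],[0,0,0,0,0,0,1],[0,0,0,0,0,0,1]]

```text
t: 19.95
ee_pos: [0.5789, -0.1752, 0.2136]
ee_rot: [[0.223, 0.975, -0.004], [0.975, -0.223, 0.002], [0.001, -0.004, -1.0]]
contact_force: [-1.2, 0.2, 8.1]
width: 0.179
grip_force: 30.2
```

```bash
python3 st.py
```

```text
19.95 [ 0.5789 -0.1752  0.2136] F [-1.155   0.1625  8.1161] w 15.720463356917763 30.17563018016517 T [0.0187 0.2111 0.5431] z [-0.0037  0.0016 -1.    ] q [ 29.1662  43.3728 -29.9797  95.092   26.8995  49.1127 -24.9004]
mount frame [-0.0008  0.0005  0.1136] theta from pos -0.9313771314763262 0.11360833695134807 tool tilt -0.003997223216742088
tip rel bore [ -0.9287   0.8369 -14.8934] in tool [-0.0023  0.0052] yaw -12.866531530101716
```

About 0.54 N m, so it's snug. I'll back off into the play, lift out, and look at the empty hole.

Emit:
arm_command:
  plan:
    - [[0,0,0,0,0,-0.06,1],[0,0,0,0,0,-0.06,1],[0,0,0,0,0,0,1],[0,0,-0.03,0,0,0,1],[0,0,-0.05,0,0,0,1],[0,0,-0.12,0,0,0,1],[0,0,0,0,0,0,1]]

```text
t: 20.82
ee_pos: [0.5813, -0.1757, 0.2761]
ee_rot: [[0.04, 0.999, 0.003], [0.999, -0.04, 0.001], [0.001, 0.003, -1.0]]
contact_force: [-0.4, -0.9, -2.2]
width: 0.18
grip_force: 29.8
```

```bash
python3 st.py; python3 - <<'E'
from h import *
t=robot.capture('top'); s=robot.capture('side')
u=proj(t,[.512,.238,.08])[0]; v=proj(s,[.512,.238,.08])[0]; print(u,v)
a=cv2.resize(t['img'][165:235,140:240],None,fx=4,fy=4,interpolation=cv2.INTER_CUBIC)
b=cv2.resize(s['img'][240:310,190:290],None,fx=4,fy=4,interpolation=cv2.INTER_CUBIC)
cv2.imwrite('pics/hole.png',np.hstack([a,b]))
g=cv2.cvtColor(t['img'],cv2.COLOR_BGR2GRAY); i,j=np.round(u).astype(int); print(g[j-6:j+7,i-8:i+9])
E
```

```text
20.825 [ 0.5813 -0.1757  0.2761] F [-0.3727 -0.9209 -2.1925] w 15.830064707262142 29.840559053700417 T [-0.0103 -0.0908  0.1   ] z [ 0.0033  0.0007 -1.    ] q [ 31.9377  39.923  -35.1948  91.1071  26.0476  57.1773 -13.5245]
mount frame [0.0016 0.0008 0.1761] theta from pos -0.9472344662842804 0.17607444074783807 tool tilt 0.0029161065180723067
tip rel bore [ 2.0999  0.268  47.5677] in tool [-0.0017 -0.0089] yaw -2.2902747478460608
[203.82922884 198.5935017 ] [238.78660872 265.85914694]
[[111 113 112 112 115 113 112 113 118 114 114 116 116 112 117 114 115]
 [115 114 112 115 115 117 115 116 116 118 118 116 115 115 118 115 118]
 [114 114 115 116 116 116 118 111 113 113 116 116 114 116 115 116 115]
 [113 113 116 113 111 111  99  87  89  92 109 117 117 114 116 115 118]
 [113 113 115 118 116  95  77  63  69  71  87 112 116 118 115 114 117]
 [114 115 111 114 110  84  64  64  63  69  73 102 118 116 117 115 115]
 [114 112 115 118 102  74  63  67  68  67  66  97 118 116 114 117 116]
 [114 112 116 113 100  79  60  67  62  63  70 101 119 115 117 116 116]
 [115 115 116 115 113  95  72  63  63  67  89 117 116 115 115 117 115]
 [114 114 115 115 116 114  93  90  86 101 115 119 115 118 116 115 117]
 [115 114 114 114 117 117 113 113 110 117 120 116 116 117 115 116 115]
 [114 111 114 115 117 115 113 118 115 116 117 116 118 113 116 117 119]
 [116 114 114 115 114 117 117 114 115 115 116 116 117 120 114 116 118]]
```

View pics/hole.png

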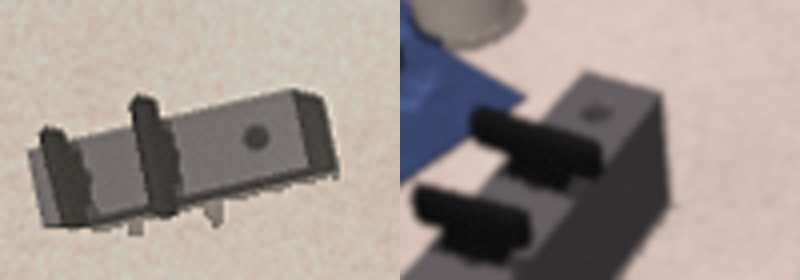

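The empty hole shows at pixel (203.8,199.0), which puts it at about (0.511, 0.238). Now I'll carry the key there.

```bash
python3 - <<'E'
from h import *
plan((np.array([.511,.238,.275]),down(np.radians(104.3))),11)
E
```

```text
[0.125, -0.026, -0.0, -0.0, -0.0, -0.108]
[0.127, -0.004, -0.0, -0.0, -0.0, -0.108]
[0.126, 0.017, -0.001, -0.0, -0.0, -0.108]
[0.121, 0.038, -0.001, -0.0, -0.0, -0.108]
[0.113, 0.058, -0.001, -0.0, -0.0, -0.108]
[0.102, 0.076, -0.001, -0.0, -0.0, -0.108]
[0.088, 0.092, -0.001, -0.0, -0.0, -0.108]
[0.071, 0.106, -0.001, -0.0, -0.0, -0.108]
[0.052, 0.116, -0.001, -0.0, -0.0, -0.108]
[0.032, 0.123, -0.001, -0.0, -0.0, -0.108]
[0.011, 0.127, -0.001, -0.0, -0.0, -0.108]
```

Emit:
arm_command:
  plan:
    - [[0.125,-0.026,0,0,0,-0.108,1],[0.127,-0.004,0,0,0,-0.108,1],[0.126,0.017,0,0,0,-0.108,1],[0.121,0.038,0,0,0,-0.108,1],[0.113,0.058,0,0,0,-0.108,1],[0.102,0.076,0,0,0,-0.108,1],[0.088,0.092,0,0,0,-0.108,1],[0.071,0.106,0,0,0,-0.108,1],[0.052,0.116,0,0,0,-0.108,1],[0.032,0.123,0,0,0,-0.108,1],[0.011,0.127,0,0,0,-0.108,1],[0,0,0,0,0,0,1]]

```text
t: 22.42
ee_pos: [0.5083, 0.241, 0.2729]
ee_rot: [[-0.966, -0.259, -0.004], [-0.259, 0.966, 0.003], [0.003, 0.004, -1.0]]
contact_force: [0.3, -0.5, -2.3]
width: 0.178
grip_force: 29.8
```

Emit:
arm_command:
  plan:
    - [[0,0,0,0,0,0,1],[0,0,0,0,0,0,1]]

```text
t: 22.68
ee_pos: [0.5107, 0.2362, 0.2732]
ee_rot: [[-0.968, -0.25, -0.002], [-0.25, 0.968, -0.001], [0.002, -0.0, -1.0]]
contact_force: [0.5, 0.4, -1.8]
width: 0.181
grip_force: 29.8
```

```bash
python3 st.py; python3 - <<'E'
from h import *
plan((np.array([.511,.238,.185]),down(np.radians(104.3))),1)
s=robot.read_state(); p=robot.capture('side'); X=s['ee_pos']+s['ee_rot']@[0,0,.0976]; u=proj(p,X)[0]; print(X,u)
i,j=np.round(u).astype(int); print(cv2.cvtColor(p['img'],cv2.COLOR_BGR2GRAY)[j-14:j+5,i-8:i+9])
E
```

```text
22.675 [0.5107 0.2362 0.2732] F [ 0.5351  0.4429 -1.7913] w 15.963727827021406 29.840216080192477 T [ 0.0531 -0.1564  0.0142] z [-0.0021 -0.0009 -1.    ] q [  3.5256  44.7433 -61.2596  98.1493  43.1845  64.2525  33.3819]
mount frame [-0.2011  0.3662  0.1732] theta from pos -0.07813262128500853 0.265391022799347 tool tilt -0.0017064660546356816
tip rel bore [-68.9903 411.9989  44.6586] in tool [ 0.1188 -1.3871] yaw 104.45670993687038
[-0.003, 0.006, 0.294, -0.0, -0.001, 0.002]
[0.51050947 0.23609885 0.1755586 ] [236.25076571 229.58451291]
[[208 209 208 204 178 115  55  40  50  98 160 200 209 209 207 206 206]
 [207 207 209 207 183 120  57  41  46  86 148 196 208 208 206 206 206]
 [207 207 208 207 185 123  59  42  45  81 143 192 208 207 206 207 208]
 [207 206 206 206 186 128  65  43  45  81 143 192 207 206 206 207 210]
 [207 206 206 206 187 132  71  43  45  78 140 190 206 206 206 208 209]
 [208 207 208 207 190 139  77  45  43  70 133 186 204 205 206 206 208]
 [209 209 210 208 192 143  82  47  42  63 128 186 205 206 206 206 206]
 [208 208 208 207 194 148  87  48  40  59 126 187 207 206 206 206 207]
 [206 207 207 207 197 158  98  51  40  58 125 188 209 210 208 208 208]
 [207 207 208 208 202 168 106  54  41  56 119 183 209 210 209 209 210]
 [207 208 207 209 206 179 116  55  41  53 107 170 203 210 210 209 208]
 [208 207 208 207 206 182 119  57  41  49  96 158 199 209 208 206 206]
 [208 208 207 207 205 183 121  59  41  46  85 147 194 208 207 206 205]
 [207 207 207 208 207 185 126  65  42  46  83 145 194 208 209 207 207]
 [208 208 209 209 208 190 140  87  62  68 106 160 198 209 209 209 209]
 [207 208 209 210 210 199 171 140 125 131 156 188 207 212 210 211 210]
 [206 206 209 210 210 208 199 190 186 189 198 208 213 213 212 211 211]
 [207 208 209 210 209 208 208 207 208 210 212 213 214 213 212 212 211]
 [210 211 211 211 210 209 209 209 209 211 212 213 213 212 212 211 212]]
```

Emit:
arm_command:
  plan:
    - [[-0.003,0.006,0,0,0,0,1],[0,0,0.1,0,0,0,1],[0,0,0.1,0,0,0,1],[0,0,0.08,0,0,0,1],[0,0,0,0,0,0,1],[0,0,0,0,0,0,1]]

```text
t: 23.48
ee_pos: [0.5111, 0.2406, 0.1909]
ee_rot: [[-0.968, -0.252, -0.0], [-0.252, 0.968, 0.002], [-0.0, 0.002, -1.0]]
contact_force: [-0.6, 0.7, -2.4]
width: 0.18
grip_force: 29.8
```

```bash
python3 st.py; python3 - <<'E'
from h import *
plan((np.array([.511,.238,.1776]),down(np.radians(104.3))),1)
s=robot.read_state(); p=robot.capture('side'); X=s['ee_pos']+s['ee_rot']@[0,0,.0976]
a=cv2.resize(p['img'][190:310,190:290],None,fx=4,fy=4,interpolation=cv2.INTER_CUBIC)
cv2.imwrite('pics/ins.png',a)
E
```

```text
23.475 [0.5111 0.2406 0.1909] F [-0.5945  0.7442 -2.4455] w 15.883158995189984 29.84046079334803 T [ 0.073  -0.1061  0.0491] z [-0.0003  0.0024 -1.    ] q [  0.8308  50.3659 -56.655  102.7904  50.5484  56.2246  27.3315]
mount frame [-0.2022  0.3705  0.0909] theta from pos 0.21025778320713895 0.2216779673994223 tool tilt -0.0010965863767088662
tip rel bore [-68.4099 416.7199 -37.6141] in tool [ 0.1292 -1.4025] yaw 104.58466126855241
[0.003, -0.008, 0.044, 0.002, 0.0, 0.003]
```

View pics/ins.png

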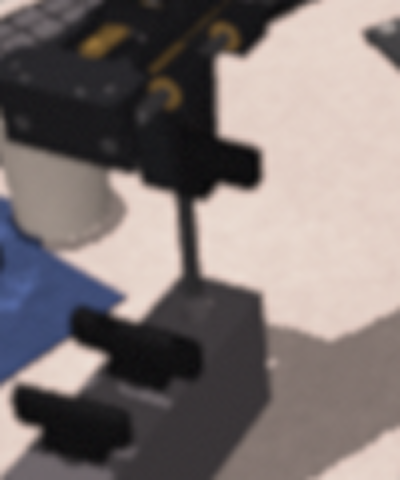

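Emit:
arm_command:
  plan:
    - [[0.005,-0.009,0.02,0,0,0,1],[0,0,0,0,0,0,1],[0,0,0.02,0,0,0,1],[0,0,0.02,0,0,0,1],[0,0,0,0,0,0,1]]

```text
t: 24.15
ee_pos: [0.5102, 0.2373, 0.1713]
ee_rot: [[-0.968, -0.252, -0.001], [-0.252, 0.968, 0.002], [0.001, 0.002, -1.0]]
contact_force: [0.8, -0.0, -3.4]
width: 0.175
grip_force: 29.9
```

```bash
python3 st.py
```

```text
24.15 [0.5102 0.2373 0.1713] F [ 0.8031 -0.044  -3.4343] w 15.38104075633858 29.857213277136907 T [ 0.2672 -0.5233  0.0008] z [-0.0012  0.0017 -1.    ] q [  0.5194  51.6665 -55.4371 103.9843  52.4674  54.3468  25.9546]
mount frame [-0.202   0.3671  0.0713] theta from pos 0.2932066688741238 0.21421480590723785 tool tilt -0.0017219028344490552
tip rel bore [-69.4302 413.3792 -57.1642] in tool [ 0.1234 -1.3922] yaw 104.61063163851064
```

The tip is in the hole with only slight side contact. I'll lower it.

Emit:
arm_command:
  plan:
    - [[-0.003,0,0.02,0,0,0,1],[0,0,0.04,0,0,0,1],[0,0,0.05,0,0,0,1],[0,0,0.05,0,0,0,1],[0,0,0.02,0,0,0,1],[0,0,0,0,0,0,1]]

```text
t: 24.9
ee_pos: [0.5107, 0.238, 0.1173]
ee_rot: [[-0.968, -0.253, -0.002], [-0.253, 0.968, 0.002], [0.001, 0.003, -1.0]]
contact_force: [1.7, 4.0, -5.1]
width: 0.182
grip_force: 29.9
```

```bash
python3 st.py
```

```text
24.9 [0.5107 0.238  0.1173] F [ 1.7063  3.9731 -5.0937] w 16.023079627168695 29.905216991901398 T [ 0.966  -0.4889  0.0006] z [-0.0019  0.0024 -1.    ] q [ -1.2918  55.7863 -51.8695 105.6616  58.0233  49.8298  21.7793]
mount frame [-0.2018  0.3679  0.0173] theta from pos 0.5472920044990718 0.2025192447464311 tool tilt -0.002546590000011744
tip rel bore [ -69.0307  414.1366 -111.2238] in tool [ 0.1258 -1.394 ] yaw 104.62574775718193
```

Emit:
arm_command:
  plan:
    - [[0,0.003,0.01,0,0,0,1],[0,0,0.01,0,0,0,1],[0,0,0.01,0,0,0,1],[0,0,0.004,0,0,0,1],[0,0,0,0,0,0,1]]

```text
t: 25.52
ee_pos: [0.5107, 0.2384, 0.1083]
ee_rot: [[-0.968, -0.252, -0.0], [-0.252, 0.968, 0.001], [0.0, 0.001, -1.0]]
contact_force: [1.0, 2.1, 4.5]
width: 0.182
grip_force: 29.8
```

```bash
python3 st.py
```

```text
25.525 [0.5107 0.2384 0.1083] F [1.007  2.1239 4.4804] w 15.999046258976783 29.83793093917484 T [ 0.3752 -0.2456 -0.0032] z [-0.0005  0.0012 -1.    ] q [ -1.6882  56.464  -51.2243 105.8907  59.0884  49.1411  20.8825]
mount frame [-0.2019  0.3682  0.0083] theta from pos 0.5913875968162476 0.20204949383108411 tool tilt -0.0008221551874192461
tip rel bore [ -68.8715  414.3731 -120.1551] in tool [ 0.1261 -1.3945] yaw 104.60453049174733
```

Emit:
arm_command:
  plan:
    - [[0,0,0,0,0,0,0.4],[0,0,0,0,0,0,0.3],[0,0,0,0,0,0,0.3],[0,0,-0.04,0,0,0,0.3],[0,0,-0.1,0,0,0,0.3],[0,0,-0.2,0,0,0,0.3],[0,-0.2,-0.05,0,0,0,0.3],[0,-0.2,0,0,0,0,0.3],[0,-0.2,0,0,0,0,0.3],[0,0,0,0,0,0,0.3],[0,0,0,0,0,0,0.3]]

```text
t: 26.9
ee_pos: [0.5558, 0.0645, 0.2251]
ee_rot: [[-0.968, -0.252, -0.001], [-0.252, 0.968, 0.002], [0.0, 0.003, -1.0]]
contact_force: [-0.5, 0.6, 0.7]
width: 0.351
grip_force: 0.0
```

```bash
python3 st.py; python3 - <<'E'
from h import *
p=robot.capture('side'); t=robot.capture('top')
a=cv2.resize(p['img'][150:350,180:380],None,fx=2,fy=2,interpolation=cv2.INTER_CUBIC)
b=cv2.resize(t['img'][130:230,140:240],None,fx=4,fy=4,interpolation=cv2.INTER_CUBIC)
cv2.imwrite('pics/end.png',np.hstack([a,b]))
E
```

```text
26.9 [0.5558 0.0645 0.2251] F [-0.5442  0.6115  0.6789] w 30.848549791092005 0.0 T [ 0.0985 -0.0784 -0.0399] z [-0.001   0.0023 -1.    ] q [ 21.1307  48.2082 -60.0091 101.8195  48.1314  59.8323  47.3702]
mount frame [-0.1018  0.2191  0.1251] theta from pos -0.2548202173841092 0.16130335775353385 tool tilt -0.0016885677271128927
tip rel bore [-23.8006 240.6504  -3.4076] in tool [ 0.1255 -0.7973] yaw 104.61389265488084
```

View pics/end.png

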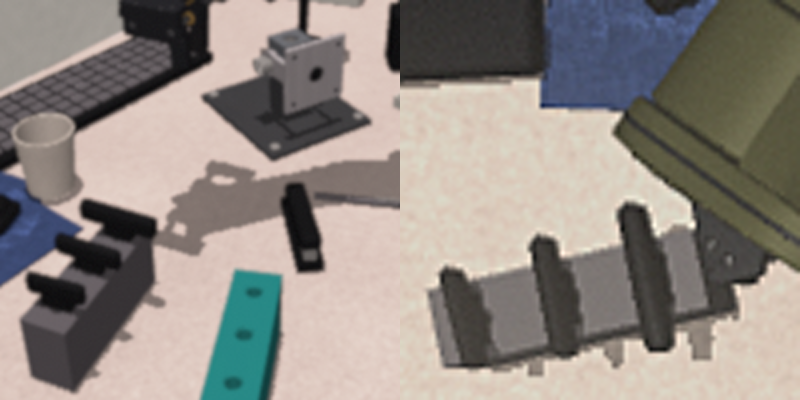

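The largest key is home and level with its neighbours, with its handle at about crop (118,217). The plate is upright and the bystanders are where they were, so I'll hand in.

```bash
python3 -c "
from workcell import robot
print(robot.sign_off())"
```

```text
the job is handed in; nothing more can be done
None
```

The job is handed in, though the verdict did not come back: the plate is upright, the setscrew is snug at about 0.54 N m, and the largest key is back home in its stand and released.

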